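# Wind up the kitchen timer and start it

## Task

Wind up the clockwork kitchen timer: turn its black wing key clockwise, a part of a turn at a time, taking it afresh as often as needed, until it comes up against its stop. Then press the orange start button on top of the timer fully down and let it go. Do not force the key so hard that the timer is twisted round on its foot, and leave the pepper mill, the mug and the egg cup standing where they are.

Things in the scene. Friction and masses are not known exactly. Their poses are not given: they have to be found in the camera images.
- foot: Black magnetic foot of the timer, 104 mm across, 8 mm high, stuck fast to the worktop. Origin: centre of its underside, z up. On it the cream case, 136 mm deep (x), 120 mm wide (y): at its -x side, roughly facing the robot, a wall up to 42 mm, then a face 104 mm long rising towards +x at 25 degrees from level with the key on its middle, then a flat top at 86 mm with the start button.
- timer (a joint): Swivel of the case on the foot, rad, about the vertical, 0 at the start. It is stiff (slips at about 0.7 N m) and must stay within 0.2 rad of 0; ordinary winding does not move it.
- key_grip (a point): Middle of the key's black wing, where to grip; turns with the key. The wing is a plate 36 mm long (x axis), 9 mm thick (y) and 26 mm high (z: the turning axis, pointing out of the sloped face, 25 degrees from vertical, leaning to the foot's -x side). The point lies 25 mm out from the face; the wing spans 12 to 38 mm out, on a stem 12 mm thick. The face is clear for 45 mm around the key.
- key_dot (a point): Red dot on the outer edge of one end of the wing, 12.5 mm from the turning axis, 38 mm out from the face. At the key's stop it points at the red tick on the white dial.
- key (a joint): Angle of the key, rad: 0 is run down, growing clockwise as seen looking at the face from outside (at 0 the dot points straight up the slope). The stop is at 5.5. Spring and ratchet resist with 0.10 N m at first, 0.17 N m near the stop; the key stays where it is let go. It starts between 0.3 and 1.5.
- start_top (a point): Centre of the upper face of the orange start button, 22 mm across, on the timer's flat top in a black collar 38 mm across; its z axis points up. When not pressed it stands 10 mm above the collar and about 108 mm above the worktop.
- start (a joint): Travel of the start button, m: 0 up, 0.006 fully down (5 N); it springs back.
- mill: Copper pepper mill, 52 mm across and 134 mm high, loose, standing. Origin: centre of its underside, z up. To be left alone.
- mug: White mug, 80 mm across and 90 mm high with a handle on its +y side, loose, standing. Origin: centre of its underside. To be left alone.
- eggcup: Blue egg cup with an egg, 50 mm across and 73 mm high, loose, standing. Origin: centre of its underside. To be left alone.
There are look-alikes about, which are no part of the job. Leave any blue, pink or purple look-alike of the foot alone.

How it is judged:
By the outcome, as a careful person would: the job done as asked, in the order asked, and still so for the second after the job is handed in, with the robot touching nothing.
It also fails if it takes over 72 s, if anything falls off the work surface, if the arm or the gripper's body presses on something with over 40 N, if the wrist force passes 120 N, or if a joint passes its speed limit or range.

## Robot

A 7-joint arm with a two-finger parallel gripper is mounted at the origin on the work surface. World frame = base frame: x ahead of the robot, y to its left, z up, the work surface at z = 0. Lengths are in m, angles in rad, forces in N, time in s.
With the tool pointing down it reaches from about 0.425 to 1.025 m from the base axis. Payload 9.4 kg.
Tool frame: the origin (TCP) lies at the very end of the fingers, on their centre line; the grasp point (between the pads) lies 19 mm behind it; z points along the fingers, y is the line along which they close (so a half turn about z gives the same grasp; the last joint's range is limited). The gripper opens to 93 mm and grips with 3 to 60 N. Pads are 15 mm wide; open, the fingers measure 128 mm over their backs; the gripper's body (75 mm by 188 mm) begins 65 mm behind the grasp point.
Start: joints at [1.17, 0.599, -0.003, 1.599, 0.002, 0.943, -0.08], TCP at [0.231, -0.687, 0.219] pointing down, gripper open.
Joint ranges: [-2.57, 2.57], [-0.35, 1.97], [-1.29, 1.29], [0.11, 2.56], [-1.05, 4.19], [0.11, 1.86], [-2.63, 2.63]. Speed limits (rad/s): [2.22, 2.22, 3.01, 3.01, 3.14, 3.14, 3.14].

## Interface

Orientations are given as [roll, pitch, yaw] about the fixed x, y, z axes, in that order (R = Rz(yaw) Ry(pitch) Rx(roll)).
In Python, from cell import env, optics gives the robot as it stands.
- The arm moves only by the tool drive_tool, never from a script. Its argument "steps" is a list of rows, each an object with "xyz": the shift along the tool's x, y, z each as a share of 0.1 m, from -1 to 1, a list of three; "angular": the turn, a rotation vector about the tool's x, y, z each as a share of 45 degrees, from -1 to 1, a list of three; "hand": the opening, from 0 (shut) to 1 (fully open). In form: [{"xyz": [tx, ty, tz], "angular": [ax, ay, az], "hand": hand}, ...]. A call has 1 to 12 rows; each row is the pose to reach, as a shift and turn from the pose commanded when the call began, along the tool's axes at that moment; what a row does not reach only later rows make up. A row lasts 1/10 s, in which the tool goes at most 50 mm and 8.59 degrees, less where a joint would pass 70% of its speed; a pose out of reach is approached as far as the arm can. A call with a number of a shift or a turn outside -1 to 1 is refused whole. A call with a gripper value outside its range is refused whole. The fingers move at their own pace and stop on an object; "squeeze" is the grip in N (left out, the last holds). Time passes only in rows, so rows that repeat a pose let the fingers close. It gives the time, the measured TCP pose, the force, the opening and the grip force at its end, in the units of the state.
- env.observe(): the state, without advancing time (a new reading comes with each control period).
- optics.read_camera(name): name is "scene" or "top" or "wrist"; returns a dict with "color" (384x512x3 uint8, red, green, blue), "mtx" (3x3 intrinsics, pixels), "xyz" and "orientation" of the camera in the world; the wrist camera has in their place "T_tool_cam" (4x4, takes a point from camera to tool coordinates, whose origin is the TCP and whose axes are the flange's). Camera axes: x right, y down, z forward; pixel columns grow to the right and rows downward; lengths in m; the calibration is good to about 2 mm. A picture is of the moment at which its call begins: read the wrist's pose just before it. There is no depth.
- env.sign_off(): hands the job in; it is judged then, once.
The state is a dict: "time": time; "joint_positions": joint angles; "qvel": joint speeds; "tau": joint torques, N m; "ee_pos": TCP position; "orientation": TCP orientation; "wrist_force": force on the tool from outside, world axes, zero at the start; "torque": the same for the moment, N m; "opening": opening from 0.0 (shut) to 1.0 (fully open); "grasp_force": force on a finger pad.
Only numpy, scipy, OpenCV 4.12 (cv2) and the standard library are available. Lean on these libraries where they do the work, as an engineer would, in place of code of your own. Each camera call takes 0.05 s, during which the arm holds its last target. There are 200 camera calls.

## Working session

There is one attempt and no reset: what is moved stays moved. The work goes in short steps, Python scripts to look and compute and a tool call to move; the robot and the scene stay as the last step left them, time stands still between calls to the robot, and variables do not carry over. Pictures are saved under pics/ and viewed, at most 10 in all, crops included, and the job is handed in when it is done.

Besides the shell and the picture viewer there is one more tool, called after ">>>" as name(argument=value, ...) on one line, values as JSON. drive_tool: Moves the arm, as the interface text tells. Its arguments: {"type":"object","properties":{"steps":{"type":"array"},"squeeze":{"type":"number"}},"required":["steps"]}

```bash
mkdir -p pics; python3 - <<'E'
from cell import env, optics
import cv2
s=env.observe(); print(s)
for n in ("scene","top"):
    r=optics.read_camera(n); cv2.imwrite(f"pics/{n}0.png",r["color"][:,:,::-1]); print(n,r["mtx"],r["xyz"],r["orientation"])
a=cv2.imread("pics/scene0.png");b=cv2.imread("pics/top0.png")
E
```

```text
{'time': 0.0, 'joint_positions': array([ 1.17029626,  0.60010882, -0.00254345,  1.6001489 ,  0.00180123,
        0.94292941, -0.07980573]), 'qvel': array([ 6.06922498e-04, -2.27187639e-03,  1.68487794e-03, -1.00598526e-03,
       -3.35737751e-05, -4.22633590e-04,  4.21038281e-05]), 'tau': array([-1.74103992e-03, -7.65095901e+01,  1.49737962e+00, -2.52353007e+01,
       -5.23810100e-02,  1.68097392e-02,  1.41673399e-04]), 'ee_pos': array([ 0.23049211, -0.68684513,  0.21776497]), 'orientation': array([-3.14000707e+00,  1.46520331e-04,  3.23853881e-01]), 'wrist_force': array([-0.68547198,  0.13241697,  0.08982711]), 'torque': array([ 0.02956829,  0.02278364, -0.00879348]), 'grasp_force': 0.0, 'opening': 0.9968256397213338}
scene [[367.48674626   0.         250.65972722]
 [  0.         367.48674626 196.77138543]
 [  0.           0.           1.        ]] [ 1.38451853 -0.07914054  0.77092661] [-2.26428897 -0.01259073  1.38084415]
top [[448.68325662   0.         249.30607076]
 [  0.         448.68325662 188.8889936 ]
 [  0.           0.           1.        ]] [0.40068744 0.06902603 1.31071098] [-3.01318187 -0.01575247 -1.57504557]
```

View pics/scene0.png

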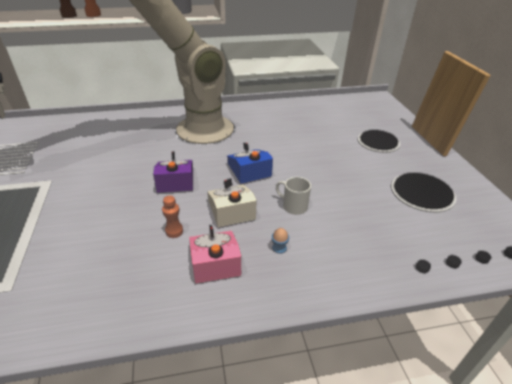

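View pics/top0.png

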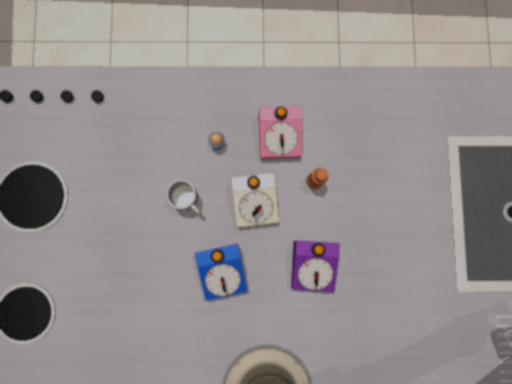

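Scene: the candidates in the top view are cream (256,203), pink (281,133), blue (221,273) and purple (316,267). The cream one is described, so I choose it. The mug is at (183,196), mill at (317,179), egg cup at (217,141). Next is a close crop of the cream timer.

```bash
python3 - <<'E'
import cv2,numpy as np
b=cv2.imread("pics/top0.png")[165:240,220:295]; a=cv2.imread("pics/scene0.png")[165:240,195:270]
f=lambda i:cv2.resize(i,None,fx=5.3,fy=8 and 5.3,interpolation=cv2.INTER_CUBIC)
cv2.imwrite("pics/crop0.png",np.hstack([f(b),f(a)])); print(f(b).shape)
E
```

```text
(398, 398, 3)
```

View pics/crop0.png

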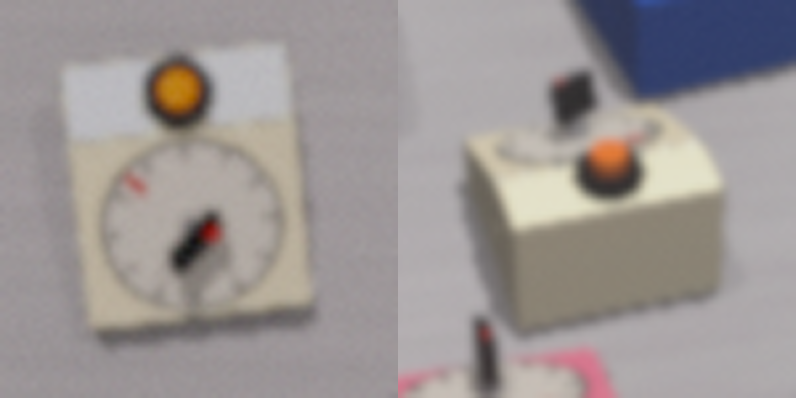

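```bash
cat > geo.py <<'E'
import numpy as np
from scipy.optimize import least_squares
from scipy.spatial.transform import Rotation as R
C,S=np.cos(np.radians(25)),np.sin(np.radians(25))
N=np.array([-S,0,C]);U=np.array([C,0,S]);RT=np.array([0,-1,0])
def proj(r,p):
    c=R.from_euler('xyz',r["orientation"]).inv().apply(np.asarray(p)-r["xyz"])
    return (c@r["mtx"].T)[...,:2]/c[...,2:]
def world(f,p): return R.from_euler('z',f[2]).apply(p)+[f[0],f[1],0]
E
python3 - <<'E'
from geo import *
from cell import optics
top=optics.read_camera("top");sc=optics.read_camera("scene")
k=5.307
T=lambda u,v:[u/k-.4+220,v/k-.4+165]; Sx=lambda u,v:[(u-398)/k-.4+195,v/k-.4+165]
def pts(h,bx,by,th):
    b=[bx,by,.108]; fm=np.array([-.0209,0,.064+h]); dot=fm+.038*N+.0125*(np.cos(th)*U+np.sin(th)*RT)
    t=[b,[.068,.06,.086+h],[.068,-.06,.086+h],[-.068,.06,.042+h],[-.068,-.06,.042+h],fm,dot]
    s=[b,[.068,-.06,.086+h],[.068,.06,.086+h],[.068,-.06,.008],[.068,.06,.008],dot]
    return np.array(t),np.array(s)
mt=np.array([T(177,89),T(62,67),T(285,44),T(92,328),T(313,305),T(193,223),T(212,232)])
ms=np.array([Sx(610,152),Sx(512,232),Sx(722,195),Sx(525,333),Sx(720,287),Sx(560,81)])
def res(p):
    t,s=pts(*p[3:]); return np.r_[(proj(top,world(p,t))-mt).ravel(),(proj(sc,world(p,s))-ms).ravel()]
o=least_squares(res,[.35,.07,0,0,.047,0,.6],loss='soft_l1')
print(o.x.round(4)); print(res(o.x).reshape(-1,2).round(2))
p=o.x; fm=np.array([-.0209,0,.064+p[3]]); print("grip",world(p,fm+.025*N),"btn",world(p,[p[4],p[5],.108]))
# loose objects: ground hits from the top picture (at mid height)
for n,u,v,z in (("mug",183,193,.09),("mill",318,177,.12),("egg",217,140,.06)):
    d=R.from_euler('xyz',top["orientation"]).apply(np.linalg.inv(top["mtx"])@[u,v,1]); print(n,(top["xyz"]+d*(z-top["xyz"][2])/d[2]).round(3))
E
```

```text
[ 0.5311  0.0323  0.1099 -0.0042  0.0464  0.0012  0.703 ]
[[ 0.33 -0.25]
 [-0.22 -0.06]
 [ 0.73 -0.48]
 [-0.26  0.38]
 [ 0.16 -0.08]
 [ 0.08  0.61]
 [ 0.21  0.05]
 [ 0.29 -0.54]
 [-0.02  0.05]
 [ 0.88 -0.72]
 [-1.28 -0.23]
 [ 0.7   0.55]
 [ 0.26  0.88]]
grip [0.49985326 0.02883165 0.08250319] btn [0.57711885 0.03855635 0.108     ]
mug [0.547 0.23  0.09 ]
mill [ 0.586 -0.135  0.12 ]
egg [0.703 0.14  0.06 ]
```

```bash
cat >> geo.py <<'E'
F=[.5311,.0323,.11]; FM=np.array([-.0209,0,.064])
def pose(d,phi,f=None,off=(0,0)):
    f=f or F
    M=np.c_[np.zeros(3),np.cos(phi)*U+np.sin(phi)*RT,-N]; M[:,0]=np.cross(M[:,1],M[:,2])
    return world(f,FM+d*N+off[0]*U+off[1]*RT),R.from_euler('z',f[2])*R.from_matrix(M)
def go(p,r):
    from cell import env
    s=env.observe(); r0=R.from_euler('xyz',s["orientation"])
    dx=r0.inv().apply(p-s["ee_pos"])/.1; rv=(r0.inv()*r).as_rotvec()/(np.pi/4)
    print("t",s["time"],"q",s["joint_positions"].round(2),"ee",s["ee_pos"].round(4),"f",s["wrist_force"].round(1),"open",round(s["opening"],3))
    print("xyz",dx.round(3),"ang",rv.round(3))
E
python3 -c "
from geo import *
go(*pose(.15,.7-np.pi/2)); go(*pose(.025,.7-np.pi/2))
print(pose(.15,-.87)[0])"
```

```text
t 0.2 q [ 1.17  0.6  -0.    1.6   0.    0.94 -0.08] ee [ 0.2306 -0.6871  0.2181] f [ 0.3 -0.9 -0.3] open 1.0
xyz [ 4.315 -6.042  0.187] ang [-0.668  0.164 -2.783]
t 0.2 q [ 1.17  0.6  -0.    1.6   0.    0.94 -0.08] ee [ 0.2306 -0.6871  0.2181] f [ 0.3 -0.9 -0.3] open 1.0
xyz [ 4.831 -5.929  1.319] ang [-0.668  0.164 -2.783]
[0.44731672 0.02304649 0.19994617]
```

>>> drive_tool(steps=[{"xyz": [0.7,-1,0],"angular": [0,0,-0.9],"hand": 0.35},{"xyz": [0.7,-1,0],"angular": [0,0,-0.9],"hand": 0.35},{"xyz": [0.7,-1,0],"angular": [0,0,-0.9],"hand": 0.35},{"xyz": [0.7,-1,0],"angular": [0,0,-0.9],"hand": 0.35},{"xyz": [0.7,-1,0],"angular": [0,0,-0.9],"hand": 0.35}])

```text
time: 0.7
ee_pos: [0.2658, -0.5694, 0.219]
orientation: [3.141, 0.0, 1.038]
wrist_force: [-0.3, -0.4, 0.7]
opening: 0.62
grasp_force: 0.0
```

```bash
python3 -c "
from geo import *
go(*pose(.15,.7-np.pi/2))"
```

```text
t 0.7 q [ 1.19  0.49 -0.21  1.82  0.13  0.84  0.38] ee [ 0.2658 -0.5694  0.219 ] f [-0.3 -0.4  0.7] open 0.62
xyz [ 6.026 -1.444  0.189] ang [-0.608 -0.069 -1.894]
```

>>> drive_tool(steps=[{"xyz": [1,-0.24,0],"angular": [0,0,-0.6],"hand": 0.35},{"xyz": [1,-0.24,0],"angular": [0,0,-0.6],"hand": 0.35},{"xyz": [1,-0.24,0],"angular": [0,0,-0.6],"hand": 0.35},{"xyz": [1,-0.24,0],"angular": [0,0,-0.6],"hand": 0.35}])

```text
time: 1.1
ee_pos: [0.2966, -0.4711, 0.2189]
orientation: [3.141, 0.0, 1.507]
wrist_force: [0.7, -0.7, 0.8]
opening: 0.353
grasp_force: 0.0
```

>>> drive_tool(steps=[{"xyz": [1,0.2,0],"angular": [0,0,-0.5],"hand": 0.35},{"xyz": [1,0.2,0],"angular": [0,0,-0.5],"hand": 0.35},{"xyz": [1,0.2,0],"angular": [0,0,-0.5],"hand": 0.35},{"xyz": [1,0.2,0],"angular": [0,0,-0.5],"hand": 0.35}])

```text
time: 1.5
ee_pos: [0.3231, -0.374, 0.2188]
orientation: [3.141, 0.0, 1.893]
wrist_force: [-0.8, -1.1, 0.4]
opening: 0.351
grasp_force: 0.0
```

```bash
python3 -c "
from geo import *
go(*pose(.15,.7-np.pi/2))"
```

```text
t 1.5 q [ 1.11  0.36 -0.48  2.1   0.24  0.74  0.8 ] ee [ 0.3231 -0.374   0.2188] f [-0.8 -1.1  0.4] open 0.351
xyz [3.372 2.437 0.187] ang [-0.485 -0.291 -0.825]
```

>>> drive_tool(steps=[{"xyz": [1,0.72,0],"angular": [-0.15,-0.08,-0.25],"hand": 0.35},{"xyz": [1,0.72,0],"angular": [-0.15,-0.08,-0.25],"hand": 0.35},{"xyz": [1,0.72,0],"angular": [-0.15,-0.08,-0.25],"hand": 0.35},{"xyz": [1,0.72,0],"angular": [-0.15,-0.08,-0.25],"hand": 0.35}])

```text
time: 1.9
ee_pos: [0.3598, -0.2554, 0.2189]
orientation: [3.03, 0.074, 2.083]
wrist_force: [0.5, -1.1, -0.9]
opening: 0.349
grasp_force: 0.0
```

```bash
python3 -c "
from geo import *
go(*pose(.15,.7-np.pi/2))"
```

```text
t 1.9 q [ 1.03  0.27 -0.61  2.27  0.2   0.53  0.8 ] ee [ 0.3598 -0.2554  0.2189] f [ 0.5 -1.1 -0.9] open 0.349
xyz [2.007 2.11  0.279] ang [-0.332 -0.209 -0.58 ]
```

>>> drive_tool(steps=[{"xyz": [0.95,1,0.13],"angular": [-0.16,-0.1,-0.28],"hand": 0.35},{"xyz": [0.95,1,0.13],"angular": [-0.16,-0.1,-0.28],"hand": 0.35},{"xyz": [0.95,1,0.13],"angular": [-0.16,-0.1,-0.28],"hand": 0.35},{"xyz": [0.95,1,0.13],"angular": [-0.16,-0.1,-0.28],"hand": 0.35}])

```text
time: 2.3
ee_pos: [0.4023, -0.1219, 0.21]
orientation: [2.929, 0.187, 2.294]
wrist_force: [-0.2, -0.6, 0.4]
opening: 0.352
grasp_force: 0.0
```

```bash
python3 -c "
from geo import *
go(*pose(.15,.7-np.pi/2))"
```

```text
t 2.3 q [ 0.73  0.21 -0.61  2.43  0.29  0.27  0.62] ee [ 0.4023 -0.1219  0.21  ] f [-0.2 -0.6  0.4] open 0.352
xyz [0.794 1.277 0.226] ang [-0.169 -0.11  -0.295]
```

```bash
cat > kin.py <<'E'
from geo import *
import itertools
Q=np.array([[1.17,.6,0,1.6,0,.943,-.08],[1.19,.49,-.21,1.82,.13,.84,.38],[1.11,.36,-.48,2.1,.24,.74,.8],[1.03,.27,-.61,2.27,.2,.53,.8],[.73,.21,-.61,2.43,.29,.27,.62]])
P=np.array([[.2306,-.6871,.2181],[.2658,-.5694,.219],[.3231,-.374,.2188],[.3598,-.2554,.2189],[.4023,-.1219,.21]])
E=np.array([[-3.14,0,.324],[3.141,0,1.038],[3.141,0,1.893],[3.03,.074,2.083],[2.929,.187,2.294]])
def fk(q,s,L):
    z=np.array([0,0,1.]);A=R.from_euler('z',-q[0])*R.from_euler('y',q[1]);B=A*R.from_euler('z',s[0]*q[2])*R.from_euler('y',q[3])
    Cc=B*R.from_euler('z',s[1]*q[4])*R.from_euler('y',q[5])
    return L[0]*z+A.apply(L[1]*z)+B.apply(L[2]*z)+Cc.apply(L[3]*z), Cc*R.from_euler('z',s[2]*q[6])
best=min(((lambda o:(o.cost,s,o.x))(least_squares(lambda L:np.concatenate([fk(q,s,L)[0]-p for q,p in zip(Q,P)]),[.36,.5,.5,.3])) for s in itertools.product((1,-1),(1,-1),(1,))),key=lambda b:b[0])
c,s,L=best
w=min(((sum(((fk(q,(s[0],s[1],k),L)[1]*R.from_euler('z',off)).inv()*R.from_euler('xyz',e)).magnitude() for q,e in zip(Q,E)),k,off) for k in(1,-1) for off in(0,np.pi/2,-np.pi/2,np.pi)))
sg=(s[0],s[1],w[1]);off=R.from_euler('z',w[2])
lo=np.array([-2.57,-.35,-1.29,.11,-1.05,.11,-2.63])+.03;hi=np.array([2.57,1.97,1.29,2.56,4.19,1.86,2.63])-.03
def ik(p,r,q0):
    def f(q):
        a,b=fk(q,sg,L); return np.r_[(a-p)*10,((b*off).inv()*r).as_rotvec()*3,(q-q0)*.003]
    o=least_squares(f,np.clip(q0,lo+.01,hi-.01),bounds=(lo,hi)); return o.x,np.linalg.norm(f(o.x)[:6])
E
python3 - <<'E'
from kin import *
print(c,sg,L.round(3),w)
for d in (.025,.006,.07,.1,.15):
  for phi in (-1.7,-.87,0,.8,1.5):
    q,e=ik(*pose(d,phi),Q[-1]); q2,e2=ik(*pose(d,phi),np.array([0,.3,0,2.2,3.1,.3,0])); print(d,phi,q.round(2),e.round(3),'|',q2.round(2),e2.round(3))
E
```

```text
0.0037427080428975453 (-1, -1, -1) [0.052 0.816 0.337 0.343] (0.023372427966916656, -1, 1.5707963267948966)
0.025 -1.7 [ 0.38  0.63 -1.09  2.53  1.64  0.67 -0.27] 0.54 | [ 0.09  0.5  -0.27  2.53  2.51  0.22 -0.83] 0.54
0.025 -0.87 [ 0.38  0.63 -1.11  2.53  1.63  0.68 -1.1 ] 0.54 | [ 0.15  0.51 -0.41  2.53  2.24  0.27 -1.44] 0.54
0.025 0 [ 0.38  0.63 -1.12  2.53  1.63  0.69 -1.97] 0.54 | [ 0.19  0.52 -0.52  2.53  2.09  0.32 -2.19] 0.54
0.025 0.8 [-0.13  0.45  0.18  2.41 -1.02  0.14  0.34] 0.819 | [-0.18  0.5   0.33  2.53  4.06  0.28  1.6 ] 0.54
0.025 1.5 [-0.13  0.45  0.18  2.41 -1.02  0.14 -0.36] 0.819 | [-0.14  0.5   0.22  2.53  3.86  0.24  1.06] 0.54
0.006 -1.7 [ 0.36  0.67 -1.1   2.53  1.66  0.7  -0.3 ] 0.577 | [ 0.08  0.54 -0.28  2.53  2.52  0.25 -0.84] 0.577
0.006 -0.87 [ 0.37  0.67 -1.12  2.53  1.65  0.72 -1.13] 0.577 | [ 0.14  0.55 -0.43  2.53  2.26  0.31 -1.46] 0.577
0.006 0 [ 0.37  0.68 -1.14  2.53  1.64  0.73 -2.  ] 0.577 | [ 0.19  0.56 -0.55  2.53  2.1   0.36 -2.21] 0.577
0.006 0.8 [-0.12  0.49  0.17  2.4  -1.02  0.14  0.34] 0.885 | [-0.19  0.54  0.35  2.53  4.03  0.31  1.
[... 1084 characters left out ...]
.22  2.53  4.16  0.16  1.46] 0.347
0.1 1.5 [-0.15  0.33  0.21  2.45 -1.02  0.14 -0.35] 0.523 | [-0.12  0.35  0.17  2.53  4.05  0.14  0.86] 0.347
0.15 -1.7 [ 0.5   0.34 -0.99  2.53  1.53  0.39 -0.04] 0.178 | [ 0.23  0.27 -0.44  2.53  1.8   0.14 -0.13] 0.178
0.15 -0.87 [ 0.49  0.34 -0.97  2.53  1.54  0.38 -0.87] 0.178 | [ 0.23  0.27 -0.44  2.53  1.8   0.14 -0.96] 0.178
0.15 0 [ 0.48  0.33 -0.95  2.53  1.54  0.37 -1.74] 0.178 | [ 0.23  0.27 -0.44  2.53  1.8   0.14 -1.83] 0.178
0.15 0.8 [-0.18  0.24  0.24  2.48 -1.02  0.14  0.36] 0.299 | [-0.15  0.27  0.21  2.53  4.16  0.14  1.46] 0.246
0.15 1.5 [-0.18  0.24  0.24  2.48 -1.02  0.14 -0.34] 0.299 | [-0.15  0.27  0.21  2.53  4.16  0.14  0.76] 0.246
```

```bash
python3 -c "
from geo import *
go(*pose(.09,.7-np.pi/2))"
```

```text
t 2.3 q [ 0.73  0.21 -0.61  2.43  0.29  0.27  0.62] ee [ 0.4023 -0.1219  0.21  ] f [-0.2 -0.6  0.4] open 0.352
xyz [0.752 1.361 0.819] ang [-0.169 -0.11  -0.295]
```

>>> drive_tool(steps=[{"xyz": [0.45,0.85,0.4],"angular": [-0.1,-0.06,-0.18],"hand": 0.35},{"xyz": [0.45,0.85,0.4],"angular": [-0.1,-0.06,-0.18],"hand": 0.35},{"xyz": [0.45,0.85,0.4],"angular": [-0.1,-0.06,-0.18],"hand": 0.35}])

```text
time: 2.6
ee_pos: [0.4286, -0.0841, 0.1929]
orientation: [2.904, 0.266, 2.382]
wrist_force: [0.1, -0.3, 0.2]
opening: 0.352
grasp_force: 0.0
```

```bash
python3 -c "
from geo import *
go(*pose(.09,.7-np.pi/2))"
```

```text
t 2.6 q [ 0.5   0.24 -0.5   2.49  0.93  0.14 -0.03] ee [ 0.4286 -0.0841  0.1929] f [ 0.1 -0.3  0.2] open 0.352
xyz [0.547 0.988 0.592] ang [-0.113 -0.039 -0.163]
```

>>> drive_tool(steps=[{"xyz": [0.5,0.9,0.5],"angular": [-0.1,-0.04,-0.15],"hand": 0.35},{"xyz": [0.5,0.9,0.5],"angular": [-0.1,-0.04,-0.15],"hand": 0.35},{"xyz": [0.5,0.9,0.5],"angular": [-0.1,-0.04,-0.15],"hand": 0.35},{"xyz": [0.5,0.9,0.5],"angular": [-0.1,-0.04,-0.15],"hand": 0.35},{"xyz": [0.5,0.9,0.5],"angular": [-0.1,-0.04,-0.15],"hand": 0.35},{"xyz": [0.5,0.9,0.5],"angular": [-0.1,-0.04,-0.15],"hand": 0.35}])

```text
time: 3.2
ee_pos: [0.4679, 0.0186, 0.1529]
orientation: [2.853, 0.325, 2.491]
wrist_force: [0.3, -0.5, -0.4]
opening: 0.349
grasp_force: 0.0
```

```bash
python3 -c "
from geo import *
go(*pose(.09,.7-np.pi/2))"
```

```text
t 3.2 q [ 0.44  0.44 -0.84  2.53  1.9   0.42 -1.15] ee [0.4679 0.0186 0.1529] f [ 0.3 -0.5 -0.4] open 0.349
xyz [0.03  0.063 0.089] ang [-0.008 -0.001 -0.015]
```

```bash
python3 - <<'E'
from geo import *
from cell import env,optics
import cv2
s=env.observe(); r=optics.read_camera("wrist"); im=r["color"][:,:,::-1].copy()
T=np.eye(4);T[:3,:3]=R.from_euler('xyz',s["orientation"]).as_matrix();T[:3,3]=s["ee_pos"]
W=T@r["T_tool_cam"]; print(r["T_tool_cam"].round(3),r["mtx"].round(1))
def pr(p): c=np.linalg.inv(W)@np.r_[p,1]; c=r["mtx"]@c[:3]; return (c[:2]/c[2])
for n,p in (("axis38",FM+.038*N),("dot",FM+.038*N+.0125*(np.cos(.7)*U+np.sin(.7)*RT)),("face",FM),("btn",np.array([.0464,0,.108]))): print(n,pr(world(F,p)).round(1))
cv2.imwrite("pics/w0.png",im)
E
```

```text
[[-0.001 -0.966 -0.258  0.072]
 [ 1.    -0.001 -0.001  0.   ]
 [ 0.001 -0.258  0.966 -0.166]
 [ 0.     0.     0.     1.   ]] [[291.5   0.  254.9]
 [  0.  291.5 188.3]
 [  0.    0.    1. ]]
axis38 [262.8 197.8]
dot [262.9 212.4]
face [262.  186.1]
btn [316.6 250.4]
```

View pics/w0.png

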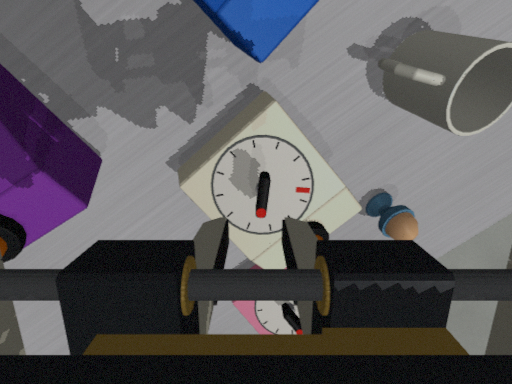

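Wrist view: the key is centred between the fingers, with the dot at (261,213), the dial centre at (262,185) and the red tick at (303,190). My model predicted (263,212) and (262,186), so it holds. The key angle is about 0.77.

```bash
python3 -c "
from geo import *
go(*pose(.04,.77-np.pi/2));go(*pose(.008,.77-np.pi/2))"
```

```text
t 3.25 q [ 0.44  0.44 -0.84  2.52  1.89  0.42 -1.14] ee [0.4692 0.0206 0.1529] f [2.2 2.8 0.9] open 0.352
xyz [0.027 0.043 0.582] ang [-0.008 -0.002  0.076]
t 3.25 q [ 0.44  0.44 -0.84  2.52  1.89  0.42 -1.14] ee [0.4692 0.0206 0.1529] f [2.2 2.8 0.9] open 0.352
xyz [0.026 0.045 0.902] ang [-0.008 -0.002  0.076]
```

>>> drive_tool(steps=[{"xyz": [0.02,0.04,0.3],"angular": [-0.01,0,0.08],"hand": 0.35},{"xyz": [0.02,0.04,0.5],"angular": [-0.01,0,0.08],"hand": 0.35},{"xyz": [0.02,0.04,0.5],"angular": [-0.01,0,0.08],"hand": 0.35}])

```text
time: 3.55
ee_pos: [0.4877, 0.0228, 0.106]
orientation: [2.832, 0.304, 2.429]
wrist_force: [0.5, -0.4, 0.2]
opening: 0.352
grasp_force: 0.0
```

```bash
python3 -c "
from geo import *
go(*pose(.008,.77-np.pi/2))"
```

```text
t 3.55 q [ 0.43  0.61 -0.9   2.53  2.02  0.59 -1.32] ee [0.4877 0.0228 0.106 ] f [ 0.5 -0.4  0.2] open 0.352
xyz [0.008 0.059 0.398] ang [-0.006 -0.004 -0.005]
```

>>> drive_tool(steps=[{"xyz": [0.01,0.06,0.05],"angular": [0,0,0],"hand": 0.35},{"xyz": [0.01,0.06,0.1],"angular": [0,0,0],"hand": 0.35},{"xyz": [0.01,0.06,0.1],"angular": [0,0,0],"hand": 0.35}])

```text
time: 3.85
ee_pos: [0.4938, 0.0302, 0.1012]
orientation: [2.83, 0.309, 2.435]
wrist_force: [-0.3, -0.1, -0.1]
opening: 0.353
grasp_force: 0.0
```

```bash
python3 -c "
from geo import *
go(*pose(.008,.77-np.pi/2))"
```

```text
t 3.85 q [ 0.41  0.63 -0.9   2.52  2.03  0.61 -1.33] ee [0.4938 0.0302 0.1012] f [-0.3 -0.1 -0.1] open 0.353
xyz [-0.008 -0.02   0.327] ang [-0.002 -0.     0.003]
```

>>> drive_tool(steps=[{"xyz": [0,-0.01,0.1],"angular": [0,0,0],"hand": 0.35},{"xyz": [-0.01,-0.02,0.2],"angular": [0,0,0],"hand": 0.35},{"xyz": [-0.01,-0.02,0.32],"angular": [0,0,0],"hand": 0.35},{"xyz": [-0.01,-0.02,0.32],"angular": [0,0,0],"hand": 0.35},{"xyz": [-0.01,-0.02,0.32],"angular": [0,0,0],"hand": 0.35}])

```text
time: 4.35
ee_pos: [0.5059, 0.03, 0.071]
orientation: [2.831, 0.306, 2.436]
wrist_force: [-0.4, -1.1, 0.2]
opening: 0.353
grasp_force: 0.0
```

```bash
python3 -c "
from geo import *
go(*pose(.008,.77-np.pi/2))"
```

```text
t 4.35 q [ 0.4   0.72 -0.89  2.51  2.09  0.69 -1.36] ee [0.5059 0.03   0.071 ] f [-0.4 -1.1  0.2] open 0.353
xyz [-0.011  0.004  0.002] ang [-0.002 -0.004  0.003]
```

Positioned within about 1 mm. I'll close on the wing and see how it centres.

>>> drive_tool(steps=[{"xyz": [-0.01,0,0],"angular": [0,0,0],"hand": 0},{"xyz": [-0.01,0,0],"angular": [0,0,0],"hand": 0},{"xyz": [-0.01,0,0],"angular": [0,0,0],"hand": 0},{"xyz": [-0.01,0,0],"angular": [0,0,0],"hand": 0},{"xyz": [-0.01,0,0],"angular": [0,0,0],"hand": 0},{"xyz": [-0.01,0,0],"angular": [0,0,0],"hand": 0}], squeeze=25)

```text
time: 4.95
ee_pos: [0.507, 0.0291, 0.0721]
orientation: [2.83, 0.308, 2.436]
wrist_force: [-1.3, -2.4, 5.8]
opening: 0.108
grasp_force: 25.0
```

```bash
cat > st.py <<'E'
from geo import *
from cell import env
s=env.observe(); r=R.from_euler('xyz',s["orientation"]); nw=R.from_euler('z',F[2]).apply(N)
y=R.from_euler('z',F[2]).inv().apply(r.as_matrix()[:,1]); p=R.from_euler('z',F[2]).inv().apply(s["ee_pos"]-np.array([F[0],F[1],0]))-FM
print("t",s["time"],"q",s["joint_positions"].round(2),"open mm",round(s["opening"]*93,1),"grip",round(s["grasp_force"],1),"phi",round(np.arctan2(y@RT,y@U),3),"U,RT,N mm",(np.array([p@U,p@RT,p@N])*1e3).round(1),"f",s["wrist_force"].round(1),"Mtool",r.inv().apply(s["torque"]).round(2))
E
python3 st.py
```

```text
t 4.95 q [ 0.41  0.72 -0.89  2.51  2.09  0.69 -1.36] open mm 10.1 grip 25.0 phi -0.804 U,RT,N mm [0.3 0.5 8.8] f [-1.3 -2.4  5.8] Mtool [ 0.31 -0.15 -0.  ]
```

>>> drive_tool(steps=[{"xyz": [0,0,0],"angular": [0,0,0.12],"hand": 0},{"xyz": [0,0,0],"angular": [0,0,0.24],"hand": 0},{"xyz": [0,0,0],"angular": [0,0,0.36],"hand": 0},{"xyz": [0,0,0],"angular": [0,0,0.48],"hand": 0},{"xyz": [0,0,0],"angular": [0,0,0.6],"hand": 0},{"xyz": [0,0,0],"angular": [0,0,0.72],"hand": 0},{"xyz": [0,0,0],"angular": [0,0,0.84],"hand": 0},{"xyz": [0,0,0],"angular": [0,0,0.96],"hand": 0},{"xyz": [0,0,0],"angular": [0,0,0.96],"hand": 0}])

```text
time: 5.85
ee_pos: [0.507, 0.0291, 0.0721]
orientation: [2.707, 0.02, 1.723]
wrist_force: [-2.6, -2.6, 7.5]
opening: 0.109
grasp_force: 25.0
```

```bash
python3 st.py
```

```text
t 5.85 q [ 0.51  0.8  -1.07  2.51  1.98  0.81 -2.  ] open mm 10.1 grip 25.0 phi -0.046 U,RT,N mm [0.3 0.5 8.8] f [-2.6 -2.6  7.5] Mtool [ 0.15 -0.43 -0.04]
```

>>> drive_tool(steps=[{"xyz": [0,0,0],"angular": [0,0,0.12],"hand": 0},{"xyz": [0,0,0],"angular": [0,0,0.24],"hand": 0},{"xyz": [0,0,0],"angular": [0,0,0.36],"hand": 0},{"xyz": [0,0,0],"angular": [0,0,0.48],"hand": 0},{"xyz": [0,0,0],"angular": [0,0,0.6],"hand": 0},{"xyz": [0,0,0],"angular": [0,0,0.7],"hand": 0},{"xyz": [0,0,0],"angular": [0,0,0.7],"hand": 0}])

```text
time: 6.55
ee_pos: [0.507, 0.0291, 0.0721]
orientation: [2.755, -0.204, 1.218]
wrist_force: [-2.6, -1.7, 8.0]
opening: 0.11
grasp_force: 25.0
```

```bash
python3 st.py; python3 - <<'E'
from cell import optics
import cv2,numpy as np
im=optics.read_camera("scene")["color"][150:250,180:310,::-1];im2=optics.read_camera("wrist")["color"][:,:,::-1]
cv2.imwrite("pics/w1.png",np.hstack([cv2.resize(im,(499,384),interpolation=cv2.INTER_CUBIC),im2[:,150:450]]))
E
```

```text
t 6.55 q [ 0.56  0.86 -1.18  2.5   1.92  0.9  -2.48] open mm 10.2 grip 25.0 phi 0.503 U,RT,N mm [0.3 0.5 8.8] f [-2.6 -1.7  8. ] Mtool [-0.13 -0.56 -0.16]
```

View pics/w1.png

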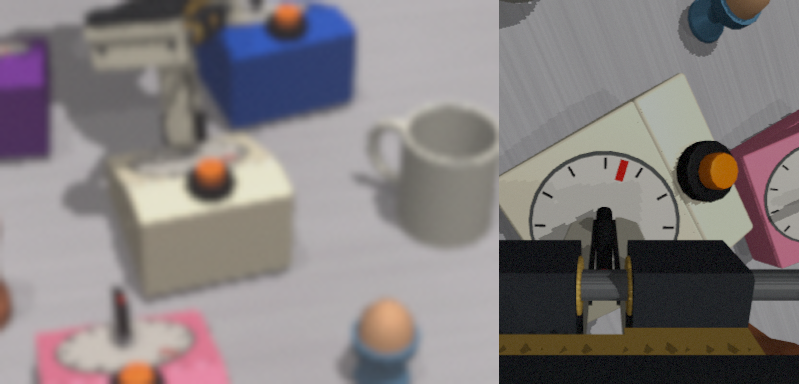

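>>> drive_tool(steps=[{"xyz": [0,0,0],"angular": [0,0,0],"hand": 0.5},{"xyz": [0,0,0],"angular": [0,0,0],"hand": 0.5},{"xyz": [0,0,0],"angular": [0,0,0],"hand": 0.5},{"xyz": [0,0,0],"angular": [0,0,0],"hand": 0.5},{"xyz": [0,0,0],"angular": [0,0,-0.15],"hand": 0.5},{"xyz": [0,0,0],"angular": [0,0,-0.3],"hand": 0.5},{"xyz": [0,0,0],"angular": [0,0,-0.45],"hand": 0.5},{"xyz": [0,0,0],"angular": [0,0,-0.6],"hand": 0.5},{"xyz": [0,0,0],"angular": [0,0,-0.75],"hand": 0.5},{"xyz": [0,0,0],"angular": [0,0,-0.9],"hand": 0.5},{"xyz": [0,0,0],"angular": [0,0,-1],"hand": 0.5}])

```text
time: 7.75
ee_pos: [0.507, 0.0293, 0.0719]
orientation: [2.723, 0.12, 1.945]
wrist_force: [0.2, 0.6, -0.2]
opening: 0.5
grasp_force: 0.0
```

```bash
python3 st.py
```

```text
t 7.75 q [ 0.48  0.77 -1.02  2.51  2.01  0.77 -1.79] open mm 46.5 grip 0.0 phi -0.29 U,RT,N mm [0.2 0.3 8.6] f [ 0.2  0.6 -0.2] Mtool [ 0.33  0.03 -0.02]
```

Works cleanly; I'll continue the reverse turn.

>>> drive_tool(steps=[{"xyz": [0,0,0],"angular": [0,0,-0.15],"hand": 0.5},{"xyz": [0,0,0],"angular": [0,0,-0.3],"hand": 0.5},{"xyz": [0,0,0],"angular": [0,0,-0.45],"hand": 0.5},{"xyz": [0,0,0],"angular": [0,0,-0.6],"hand": 0.5},{"xyz": [0,0,0],"angular": [0,0,-0.75],"hand": 0.5},{"xyz": [0,0,0],"angular": [0,0,-0.9],"hand": 0.5},{"xyz": [0,0,0],"angular": [0,0,-1],"hand": 0.5},{"xyz": [0,0,0],"angular": [0,0,-1],"hand": 0.5}])

```text
time: 8.55
ee_pos: [0.507, 0.0295, 0.072]
orientation: [2.923, 0.379, 2.711]
wrist_force: [-0.2, 0.3, -0.9]
opening: 0.498
grasp_force: 0.0
```

>>> drive_tool(steps=[{"xyz": [0,0,0],"angular": [0,0,-0.15],"hand": 0.5},{"xyz": [0,0,0],"angular": [0,0,-0.3],"hand": 0.5},{"xyz": [0,0,0],"angular": [0,0,-0.45],"hand": 0.5},{"xyz": [0,0,0],"angular": [0,0,-0.6],"hand": 0.5},{"xyz": [0,0,0],"angular": [0,0,-0.75],"hand": 0.5},{"xyz": [0,0,0],"angular": [0,0,-0.9],"hand": 0.5},{"xyz": [0,0,0],"angular": [0,0,-1],"hand": 0.5},{"xyz": [0,0,0],"angular": [0,0,-1],"hand": 0.5}])

```text
time: 9.35
ee_pos: [0.507, 0.0295, 0.0719]
orientation: [-3.012, 0.416, -2.72]
wrist_force: [-0.7, -0.4, 0.3]
opening: 0.5
grasp_force: 0.0
```

```bash
python3 st.py
```

```text
t 9.35 q [ 0.23  0.64 -0.62  2.52  2.31  0.55 -0.54] open mm 46.5 grip 0.0 phi -1.855 U,RT,N mm [0.3 0.2 8.6] f [-0.7 -0.4  0.3] Mtool [-0.14  0.23 -0.01]
```

>>> drive_tool(steps=[{"xyz": [0,0,0],"angular": [0,0,-0.15],"hand": 0.5},{"xyz": [0,0,0],"angular": [0,0,-0.3],"hand": 0.5},{"xyz": [0,0,0],"angular": [0,0,-0.45],"hand": 0.5},{"xyz": [0,0,0],"angular": [0,0,-0.6],"hand": 0.5},{"xyz": [0,0,0],"angular": [0,0,-0.75],"hand": 0.5},{"xyz": [0,0,0],"angular": [0,0,-0.9],"hand": 0.5},{"xyz": [0,0,0],"angular": [0,0,-1],"hand": 0.5},{"xyz": [0,0,0],"angular": [0,0,-1],"hand": 0.5},{"xyz": [0,0,0],"angular": [0,0,-1],"hand": 0.5}])

```text
time: 10.25
ee_pos: [0.5069, 0.0294, 0.0718]
orientation: [-2.756, 0.205, -1.925]
wrist_force: [0.0, -0.2, -0.2]
opening: 0.502
grasp_force: 0.0
```

>>> drive_tool(steps=[{"xyz": [0,0,0],"angular": [0,0,0],"hand": 0},{"xyz": [0,0,0],"angular": [0,0,0],"hand": 0},{"xyz": [0,0,0],"angular": [0,0,0],"hand": 0},{"xyz": [0,0,0],"angular": [0,0,0],"hand": 0},{"xyz": [0,0,0],"angular": [0,0,0],"hand": 0},{"xyz": [0,0,0],"angular": [0,0,0],"hand": 0}])

```text
time: 10.85
ee_pos: [0.5071, 0.0292, 0.0719]
orientation: [-2.755, 0.203, -1.922]
wrist_force: [-0.1, -0.9, 0.6]
opening: 0.111
grasp_force: 25.0
```

```bash
python3 st.py
```

```text
t 10.85 q [ 0.09  0.6  -0.4   2.53  2.54  0.47  0.02] open mm 10.3 grip 25.0 phi -2.641 U,RT,N mm [0.3 0.5 8.6] f [-0.1 -0.9  0.6] Mtool [-0.25  0.16  0.04]
```

>>> drive_tool(steps=[{"xyz": [0,0,0],"angular": [0,0,0.13],"hand": 0},{"xyz": [0,0,0],"angular": [0,0,0.26],"hand": 0},{"xyz": [0,0,0],"angular": [0,0,0.39],"hand": 0},{"xyz": [0,0,0],"angular": [0,0,0.52],"hand": 0},{"xyz": [0,0,0],"angular": [0,0,0.65],"hand": 0},{"xyz": [0,0,0],"angular": [0,0,0.78],"hand": 0},{"xyz": [0,0,0],"angular": [0,0,0.9],"hand": 0},{"xyz": [0,0,0],"angular": [0,0,1],"hand": 0},{"xyz": [0,0,0],"angular": [0,0,1],"hand": 0}])

```text
time: 11.75
ee_pos: [0.5071, 0.0292, 0.0719]
orientation: [-3.012, 0.416, -2.721]
wrist_force: [0.2, -1.3, 0.9]
opening: 0.113
grasp_force: 25.0
```

>>> drive_tool(steps=[{"xyz": [0,0,0],"angular": [0,0,0.13],"hand": 0},{"xyz": [0,0,0],"angular": [0,0,0.26],"hand": 0},{"xyz": [0,0,0],"angular": [0,0,0.39],"hand": 0},{"xyz": [0,0,0],"angular": [0,0,0.52],"hand": 0},{"xyz": [0,0,0],"angular": [0,0,0.65],"hand": 0},{"xyz": [0,0,0],"angular": [0,0,0.78],"hand": 0},{"xyz": [0,0,0],"angular": [0,0,0.9],"hand": 0},{"xyz": [0,0,0],"angular": [0,0,1],"hand": 0},{"xyz": [0,0,0],"angular": [0,0,1],"hand": 0}])

```text
time: 12.65
ee_pos: [0.5071, 0.0291, 0.0719]
orientation: [2.923, 0.379, 2.71]
wrist_force: [-0.4, -0.9, 2.1]
opening: 0.111
grasp_force: 25.0
```

```bash
python3 st.py
```

```text
t 12.65 q [ 0.37  0.7  -0.84  2.51  2.13  0.65 -1.13] open mm 10.4 grip 25.0 phi -1.071 U,RT,N mm [0.4 0.5 8.6] f [-0.4 -0.9  2.1] Mtool [ 0.18 -0.13 -0.14]
```

>>> drive_tool(steps=[{"xyz": [0,0,0],"angular": [0,0,0.13],"hand": 0},{"xyz": [0,0,0],"angular": [0,0,0.26],"hand": 0},{"xyz": [0,0,0],"angular": [0,0,0.39],"hand": 0},{"xyz": [0,0,0],"angular": [0,0,0.52],"hand": 0},{"xyz": [0,0,0],"angular": [0,0,0.65],"hand": 0},{"xyz": [0,0,0],"angular": [0,0,0.78],"hand": 0},{"xyz": [0,0,0],"angular": [0,0,0.9],"hand": 0},{"xyz": [0,0,0],"angular": [0,0,1],"hand": 0},{"xyz": [0,0,0],"angular": [0,0,1],"hand": 0}])

```text
time: 13.55
ee_pos: [0.5071, 0.0291, 0.0719]
orientation: [2.723, 0.12, 1.943]
wrist_force: [0.9, -2.5, 3.3]
opening: 0.114
grasp_force: 25.0
```

```bash
python3 st.py
```

```text
t 13.55 q [ 0.48  0.78 -1.03  2.51  2.    0.78 -1.78] open mm 10.6 grip 25.0 phi -0.287 U,RT,N mm [0.3 0.6 8.5] f [ 0.9 -2.5  3.3] Mtool [ 0.06 -0.48 -0.11]
```

>>> drive_tool(steps=[{"xyz": [0,0,0],"angular": [0,0,0.13],"hand": 0},{"xyz": [0,0,0],"angular": [0,0,0.26],"hand": 0},{"xyz": [0,0,0],"angular": [0,0,0.39],"hand": 0},{"xyz": [0,0,0],"angular": [0,0,0.52],"hand": 0},{"xyz": [0,0,0],"angular": [0,0,0.65],"hand": 0},{"xyz": [0,0,0],"angular": [0,0,0.78],"hand": 0},{"xyz": [0,0,0],"angular": [0,0,0.9],"hand": 0},{"xyz": [0,0,0],"angular": [0,0,0.9],"hand": 0}])

```text
time: 14.35
ee_pos: [0.507, 0.0291, 0.0718]
orientation: [2.741, -0.172, 1.297]
wrist_force: [0.1, -2.2, 3.1]
opening: 0.113
grasp_force: 25.0
```

```bash
python3 st.py
```

```text
t 14.35 q [ 0.56  0.86 -1.18  2.5   1.92  0.9  -2.4 ] open mm 10.5 grip 25.0 phi 0.419 U,RT,N mm [0.3 0.6 8.5] f [ 0.1 -2.2  3.1] Mtool [-0.24 -0.55 -0.12]
```

>>> drive_tool(steps=[{"xyz": [0,0,0],"angular": [0,0,0],"hand": 0.5},{"xyz": [0,0,0],"angular": [0,0,0],"hand": 0.5},{"xyz": [0,0,0],"angular": [0,0,0],"hand": 0.5},{"xyz": [0,0,0],"angular": [0,0,0],"hand": 0.5},{"xyz": [0,0,0],"angular": [0,0,-0.15],"hand": 0.5},{"xyz": [0,0,0],"angular": [0,0,-0.3],"hand": 0.5},{"xyz": [0,0,0],"angular": [0,0,-0.45],"hand": 0.5},{"xyz": [0,0,0],"angular": [0,0,-0.6],"hand": 0.5},{"xyz": [0,0,0],"angular": [0,0,-0.75],"hand": 0.5},{"xyz": [0,0,0],"angular": [0,0,-0.9],"hand": 0.5},{"xyz": [0,0,0],"angular": [0,0,-1],"hand": 0.5},{"xyz": [0,0,0],"angular": [0,0,-1],"hand": 0.5}])

```text
time: 15.55
ee_pos: [0.5069, 0.0294, 0.072]
orientation: [2.733, 0.151, 2.015]
wrist_force: [0.6, 0.2, -1.5]
opening: 0.498
grasp_force: 0.0
```

>>> drive_tool(steps=[{"xyz": [0,0,0],"angular": [0,0,-0.15],"hand": 0.5},{"xyz": [0,0,0],"angular": [0,0,-0.3],"hand": 0.5},{"xyz": [0,0,0],"angular": [0,0,-0.45],"hand": 0.5},{"xyz": [0,0,0],"angular": [0,0,-0.6],"hand": 0.5},{"xyz": [0,0,0],"angular": [0,0,-0.75],"hand": 0.5},{"xyz": [0,0,0],"angular": [0,0,-0.9],"hand": 0.5},{"xyz": [0,0,0],"angular": [0,0,-1],"hand": 0.5},{"xyz": [0,0,0],"angular": [0,0,-1],"hand": 0.5}])

```text
time: 16.35
ee_pos: [0.507, 0.0294, 0.0719]
orientation: [2.954, 0.394, 2.792]
wrist_force: [0.0, 0.5, 0.1]
opening: 0.499
grasp_force: 0.0
```

>>> drive_tool(steps=[{"xyz": [0,0,0],"angular": [0,0,-0.15],"hand": 0.5},{"xyz": [0,0,0],"angular": [0,0,-0.3],"hand": 0.5},{"xyz": [0,0,0],"angular": [0,0,-0.45],"hand": 0.5},{"xyz": [0,0,0],"angular": [0,0,-0.6],"hand": 0.5},{"xyz": [0,0,0],"angular": [0,0,-0.75],"hand": 0.5},{"xyz": [0,0,0],"angular": [0,0,-0.9],"hand": 0.5},{"xyz": [0,0,0],"angular": [0,0,-1],"hand": 0.5},{"xyz": [0,0,0],"angular": [0,0,-1],"hand": 0.5}])

```text
time: 17.15
ee_pos: [0.507, 0.0295, 0.0718]
orientation: [-2.979, 0.404, -2.636]
wrist_force: [-0.9, 0.3, -0.6]
opening: 0.497
grasp_force: 0.0
```

>>> drive_tool(steps=[{"xyz": [0,0,0],"angular": [0,0,-0.15],"hand": 0.5},{"xyz": [0,0,0],"angular": [0,0,-0.3],"hand": 0.5},{"xyz": [0,0,0],"angular": [0,0,-0.45],"hand": 0.5},{"xyz": [0,0,0],"angular": [0,0,-0.6],"hand": 0.5},{"xyz": [0,0,0],"angular": [0,0,-0.75],"hand": 0.5},{"xyz": [0,0,0],"angular": [0,0,-0.9],"hand": 0.5},{"xyz": [0,0,0],"angular": [0,0,-1],"hand": 0.5},{"xyz": [0,0,0],"angular": [0,0,-1],"hand": 0.5}])

```text
time: 17.95
ee_pos: [0.507, 0.0295, 0.0718]
orientation: [-2.742, 0.174, -1.85]
wrist_force: [-0.5, 0.1, -0.8]
opening: 0.499
grasp_force: 0.0
```

```bash
python3 st.py; python3 - <<'E'
from cell import optics
import cv2,numpy as np
im2=optics.read_camera("wrist")["color"][:,:,::-1]
cv2.imwrite("pics/w2.png",im2)
E
```

```text
t 17.95 q [ 0.09  0.6  -0.4   2.53  2.54  0.47  0.09] open mm 46.4 grip 0.0 phi -2.717 U,RT,N mm [0.2 0.2 8.5] f [-0.5  0.1 -0.8] Mtool [-0.36  0.04  0.03]
```

View pics/w2.png

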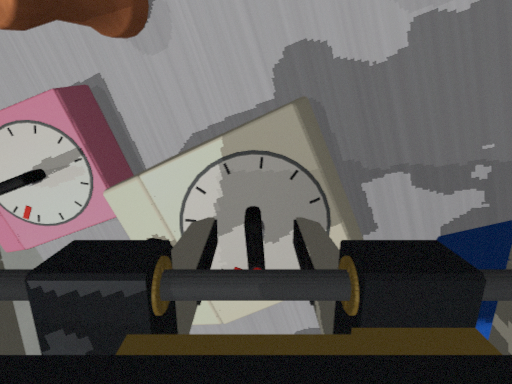

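Wrist view: the dot, just under the rod at (257,270), is close to the red tick at (238,268), with roughly 0.4 rad to go. I'll grip and finish in gentle increments.

>>> drive_tool(steps=[{"xyz": [0,0,0],"angular": [0,0,0],"hand": 0},{"xyz": [0,0,0],"angular": [0,0,0],"hand": 0},{"xyz": [0,0,0],"angular": [0,0,0],"hand": 0},{"xyz": [0,0,0],"angular": [0,0,0],"hand": 0},{"xyz": [0,0,0],"angular": [0,0,0],"hand": 0},{"xyz": [0,0,0],"angular": [0,0,0],"hand": 0},{"xyz": [0,0,0],"angular": [0,0,0.12],"hand": 0},{"xyz": [0,0,0],"angular": [0,0,0.24],"hand": 0},{"xyz": [0,0,0],"angular": [0,0,0.36],"hand": 0},{"xyz": [0,0,0],"angular": [0,0,0.4],"hand": 0},{"xyz": [0,0,0],"angular": [0,0,0.4],"hand": 0}])

```text
time: 19.1
ee_pos: [0.5071, 0.0292, 0.0719]
orientation: [-2.81, 0.286, -2.148]
wrist_force: [-0.1, -0.7, 0.9]
opening: 0.112
grasp_force: 25.3
```

```bash
python3 st.py
```

```text
t 19.1 q [ 0.15  0.62 -0.49  2.53  2.44  0.5  -0.12] open mm 10.4 grip 25.3 phi -2.406 U,RT,N mm [0.4 0.4 8.6] f [-0.1 -0.7  0.9] Mtool [-0.08  0.07 -0.13]
```

>>> drive_tool(steps=[{"xyz": [0,0,0],"angular": [0,0,0.04],"hand": 0},{"xyz": [0,0,0],"angular": [0,0,0.07],"hand": 0},{"xyz": [0,0,0],"angular": [0,0,0.07],"hand": 0}])

```text
time: 19.4
ee_pos: [0.5071, 0.0292, 0.0719]
orientation: [-2.826, 0.304, -2.204]
wrist_force: [0.2, -1.3, 1.4]
opening: 0.11
grasp_force: 25.3
```

```bash
python3 st.py
```

```text
t 19.4 q [ 0.16  0.62 -0.5   2.53  2.43  0.5  -0.16] open mm 10.3 grip 25.3 phi -2.35 U,RT,N mm [0.4 0.5 8.6] f [ 0.2 -1.3  1.4] Mtool [ 0.14  0.18 -0.08]
```

>>> drive_tool(steps=[{"xyz": [0,0,0],"angular": [0,0,0.04],"hand": 0},{"xyz": [0,0,0],"angular": [0,0,0.08],"hand": 0},{"xyz": [0,0,0],"angular": [0,0,0.08],"hand": 0}])

```text
time: 19.7
ee_pos: [0.5071, 0.0292, 0.0719]
orientation: [-2.846, 0.323, -2.268]
wrist_force: [0.9, -1.3, 2.4]
opening: 0.114
grasp_force: 25.3
```

```bash
python3 st.py
```

```text
t 19.7 q [ 0.17  0.62 -0.52  2.53  2.41  0.51 -0.21] open mm 10.6 grip 25.3 phi -2.286 U,RT,N mm [0.3 0.4 8.6] f [ 0.9 -1.3  2.4] Mtool [ 0.27  0.11 -0.07]
```

>>> drive_tool(steps=[{"xyz": [0,0,0],"angular": [0,0,0.04],"hand": 0},{"xyz": [0,0,0],"angular": [0,0,0.06],"hand": 0},{"xyz": [0,0,0],"angular": [0,0,0.06],"hand": 0}])

```text
time: 20.0
ee_pos: [0.5071, 0.0292, 0.0719]
orientation: [-2.861, 0.336, -2.315]
wrist_force: [1.5, -1.8, 2.3]
opening: 0.115
grasp_force: 25.3
```

```bash
python3 st.py
```

```text
t 20.0 q [ 0.18  0.62 -0.53  2.52  2.4   0.51 -0.24] open mm 10.7 grip 25.3 phi -2.24 U,RT,N mm [0.3 0.4 8.6] f [ 1.5 -1.8  2.3] Mtool [ 0.42  0.1  -0.08]
```

>>> drive_tool(steps=[{"xyz": [0,0,0],"angular": [0,0,0.04],"hand": 0},{"xyz": [0,0,0],"angular": [0,0,0.08],"hand": 0},{"xyz": [0,0,0],"angular": [0,0,0.08],"hand": 0}])

```text
time: 20.3
ee_pos: [0.5072, 0.0294, 0.072]
orientation: [-2.883, 0.354, -2.379]
wrist_force: [1.7, -0.8, 2.8]
opening: 0.117
grasp_force: 26.4
```

```bash
python3 st.py; for i in 1 2 3; do python3 st.py | grep -o Mtool.*;done; python3 - <<'E'
from cell import optics
import cv2,numpy as np
b=optics.read_camera("wrist")["color"][150:310,170:350,::-1]
a=optics.read_camera("top")["color"][165:240,220:295,::-1]
cv2.imwrite("pics/w3.png",np.hstack([cv2.resize(b,(450,400),interpolation=cv2.INTER_CUBIC),cv2.resize(a,(345,400),interpolation=cv2.INTER_CUBIC)]))
E
```

```text
t 20.3 q [ 0.19  0.63 -0.55  2.52  2.38  0.52 -0.28] open mm 10.9 grip 26.4 phi -2.176 U,RT,N mm [0.5 0.3 8.6] f [ 1.7 -0.8  2.8] Mtool [ 0.46 -0.16 -0.24]
Mtool [ 0.46 -0.16 -0.24]
Mtool [ 0.46 -0.16 -0.24]
Mtool [ 0.46 -0.16 -0.24]
```

View pics/w3.png

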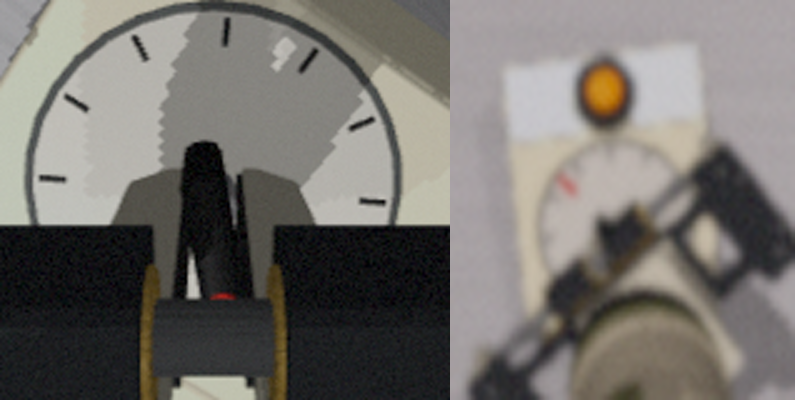

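Wrist view: the wing now lags the fingers by about 7°, with the dot at (222,298) and the far end at (203,150). The axial moment has jumped to 0.24 N m, which looks like the stop. The case is unmoved in the top view. One more small nudge with a slightly firmer grip should confirm it.

>>> drive_tool(steps=[{"xyz": [0,0,0],"angular": [0,0,0.0],"hand": 0},{"xyz": [0,0,0],"angular": [0,0,0.03],"hand": 0},{"xyz": [0,0,0],"angular": [0,0,0.06],"hand": 0},{"xyz": [0,0,0],"angular": [0,0,0.06],"hand": 0}], squeeze=28)

```text
time: 20.8
ee_pos: [0.5072, 0.0293, 0.072]
orientation: [-2.9, 0.365, -2.428]
wrist_force: [2.0, -2.2, 3.1]
opening: 0.123
grasp_force: 31.5
```

```bash
python3 st.py
```

```text
t 20.8 q [ 0.2   0.63 -0.57  2.52  2.37  0.53 -0.32] open mm 11.5 grip 31.5 phi -2.13 U,RT,N mm [0.5 0.3 8.6] f [ 2.  -2.2  3.1] Mtool [ 0.67 -0.32 -0.47]
```

Moment 0.47 N m: it is firmly at the stop. Release and retract.

>>> drive_tool(steps=[{"xyz": [0,0,0],"angular": [0,0,0],"hand": 0.35},{"xyz": [0,0,0],"angular": [0,0,0],"hand": 0.35},{"xyz": [0,0,0],"angular": [0,0,0],"hand": 0.35},{"xyz": [0,0,-0.2],"angular": [0,0,0],"hand": 0.35},{"xyz": [0,0,-0.4],"angular": [0,0,0],"hand": 0.35},{"xyz": [0,0,-0.6],"angular": [0,0,0],"hand": 0.35},{"xyz": [0,0,-0.8],"angular": [0,0,0],"hand": 0.35},{"xyz": [0,0,-0.8],"angular": [0,0,0],"hand": 0.35},{"xyz": [0,0,-0.8],"angular": [0,0,0],"hand": 0.35}])

```text
time: 21.7
ee_pos: [0.4736, 0.0256, 0.1447]
orientation: [-2.899, 0.365, -2.426]
wrist_force: [0.0, -0.6, -0.1]
opening: 0.348
grasp_force: 0.0
```

```bash
python3 st.py; python3 - <<'E'
from geo import *
from cell import env,optics
import cv2
s=env.observe(); r=optics.read_camera("wrist"); im=r["color"][:,:,::-1].copy()
T=np.eye(4);T[:3,:3]=R.from_euler('xyz',s["orientation"]).as_matrix();T[:3,3]=s["ee_pos"]
W=T@r["T_tool_cam"]
def pr(p): c=np.linalg.inv(W)@np.r_[p,1]; c=r["mtx"]@c[:3]; return (c[:2]/c[2])
for n,p in (("dot5.5",FM+.038*N+.0125*(np.cos(5.5)*U+np.sin(5.5)*RT)),("axis",FM+.038*N),("face",FM),("btn",np.array([.0464,0,.108]))): print(n,pr(world(F,p)).round(1))
cv2.imwrite("pics/w4.png",im)
E
```

```text
t 21.7 q [ 0.17  0.4  -0.49  2.54  2.24  0.31 -0.22] open mm 32.4 grip 0.0 phi -2.131 U,RT,N mm [ 0.6  0.3 88.7] f [ 0.  -0.6 -0.1] Mtool [-0.21  0.25  0.06]
dot5.5 [259.  219.3]
axis [255.5 204.6]
face [255.4 191.5]
btn [209.9 265. ]
```

View pics/w4.png

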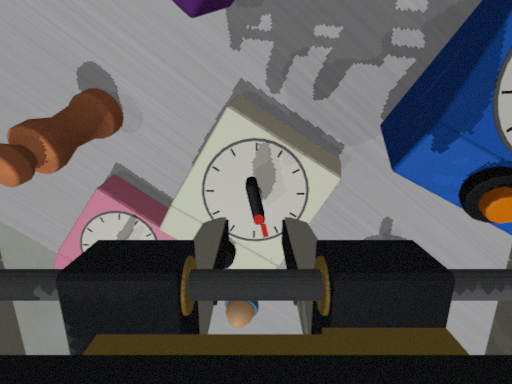

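Wrist view: the dot at (258,219) matches the prediction for 5.5, (259,219), and lines up with the red tick at (265,230). The dial and case are unmoved. Next is the button.

```bash
cat > btn.py <<'E'
from geo import *
import sys
from cell import env
s=env.observe(); r0=R.from_euler('xyz',s["orientation"]); z=r0.as_matrix()[:,2]
ax=np.cross(z,[0,0,-1]); a=np.linalg.norm(ax); rv=ax/max(a,1e-9)*np.arcsin(a)
go(np.array([*world(F,[.0468,0,0])[:2],float(sys.argv[1])]),R.from_rotvec(rv)*r0)
print(world(F,[.0468,0,0]))
E
python3 btn.py .15
```

```text
t 21.75 q [ 0.17  0.4  -0.49  2.54  2.24  0.31 -0.22] ee [0.4736 0.0257 0.1441] f [-0.2  1.1  0.1] open 0.35
xyz [-0.827 -0.516  0.387] ang [-0.293  0.468 -0.   ]
[0.57761715 0.03743762 0.        ]
```

>>> drive_tool(steps=[{"xyz": [-0.25,-0.15,0.05],"angular": [-0.1,0.15,0],"hand": 0},{"xyz": [-0.5,-0.3,0.18],"angular": [-0.2,0.3,0],"hand": 0},{"xyz": [-0.83,-0.5,0.36],"angular": [-0.29,0.47,0],"hand": 0},{"xyz": [-0.83,-0.52,0.38],"angular": [-0.29,0.47,0],"hand": 0},{"xyz": [-0.83,-0.52,0.38],"angular": [-0.29,0.47,0],"hand": 0},{"xyz": [-0.83,-0.52,0.38],"angular": [-0.29,0.47,0],"hand": 0},{"xyz": [-0.83,-0.52,0.38],"angular": [-0.29,0.47,0],"hand": 0},{"xyz": [-0.83,-0.52,0.38],"angular": [-0.29,0.47,0],"hand": 0}])

```text
time: 22.55
ee_pos: [0.5777, 0.0414, 0.151]
orientation: [-3.133, 0.005, -2.468]
wrist_force: [-0.6, -0.0, -1.6]
opening: 0.006
grasp_force: 0.0
```

```bash
python3 btn.py .12
```

```text
t 22.55 q [ 0.28  0.59 -0.67  1.98  0.54  0.75  1.53] ee [0.5777 0.0414 0.151 ] f [-0.6 -0.  -1.6] open 0.006
xyz [ 0.028 -0.028  0.31 ] ang [-0.011  0.007  0.   ]
[0.57761715 0.03743762 0.        ]
```

>>> drive_tool(steps=[{"xyz": [0.02,-0.02,0.1],"angular": [-0.01,0.01,0],"hand": 0},{"xyz": [0.02,-0.02,0.2],"angular": [-0.01,0.01,0],"hand": 0},{"xyz": [0.02,-0.02,0.32],"angular": [-0.01,0.01,0],"hand": 0},{"xyz": [0.02,-0.02,0.32],"angular": [-0.01,0.01,0],"hand": 0},{"xyz": [0.02,-0.02,0.32],"angular": [-0.01,0.01,0],"hand": 0}])

```text
time: 23.05
ee_pos: [0.5767, 0.0344, 0.1188]
orientation: [-3.131, -0.002, -2.472]
wrist_force: [1.0, -0.2, 0.2]
opening: 0.004
grasp_force: 0.0
```

```bash
python3 btn.py .102; python3 - <<'E'
from cell import optics
import cv2,numpy as np
b=optics.read_camera("scene")["color"][150:250,180:310,::-1]; cv2.imwrite("pics/s5.png",cv2.resize(b,(780,600),interpolation=cv2.INTER_CUBIC))
E
```

```text
t 23.05 q [ 0.26  0.63 -0.63  2.    0.59  0.7   1.49] ee [0.5767 0.0344 0.1188] f [ 1.  -0.2  0.2] open 0.004
xyz [-0.026  0.02   0.168] ang [-0.013 -0.003  0.   ]
[0.57761715 0.03743762 0.        ]
```

View pics/s5.png

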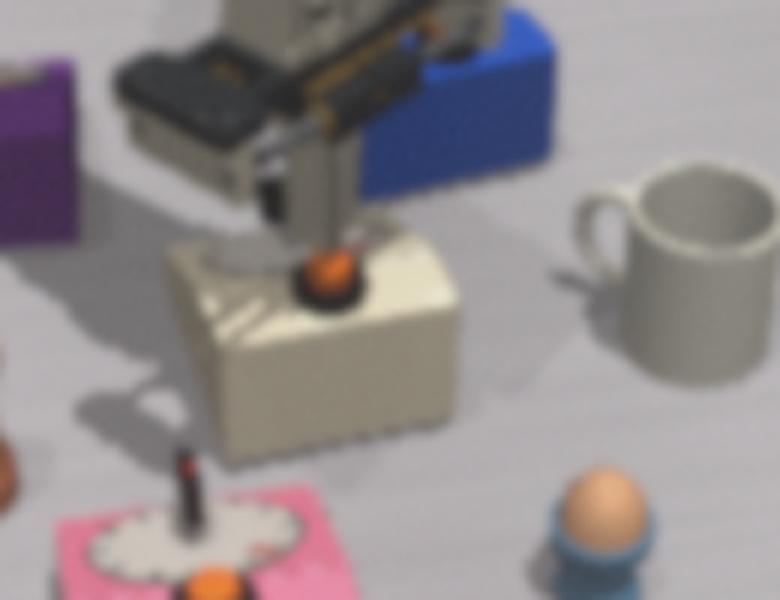

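Scene view: the closed fingertips, near (320,240), are just above the orange button at (333,270), about 3 mm to its −y side. I'll correct that and press.

>>> drive_tool(steps=[{"xyz": [-0.02,0.02,0],"angular": [-0.01,0,0],"hand": 0},{"xyz": [-0.02,0.02,0.05],"angular": [-0.01,0,0],"hand": 0},{"xyz": [-0.02,0.02,0.1],"angular": [-0.01,0,0],"hand": 0},{"xyz": [-0.02,0.02,0.13],"angular": [-0.01,0,0],"hand": 0},{"xyz": [-0.02,0.02,0.15],"angular": [-0.01,0,0],"hand": 0},{"xyz": [-0.02,0.02,0.15],"angular": [-0.01,0,0],"hand": 0}])

```text
time: 23.7
ee_pos: [0.5784, 0.0367, 0.1041]
orientation: [-3.14, -0.001, -2.474]
wrist_force: [-0.6, -0.2, 4.6]
opening: 0.005
grasp_force: 1.9
```

```bash
python3 btn.py .102
```

```text
t 23.7 q [ 0.25  0.65 -0.62  2.01  0.6   0.67  1.48] ee [0.5784 0.0367 0.1041] f [-0.6 -0.2  4.6] open 0.005
xyz [0.002 0.011 0.021] ang [-0.003 -0.001 -0.   ]
[0.57761715 0.03743762 0.        ]
```

Contact with 4.6 N on the spring. I'll press on in 1 mm steps until it bottoms out.

>>> drive_tool(steps=[{"xyz": [0,0,0.01],"angular": [0,0,0],"hand": 0},{"xyz": [0,0,0.02],"angular": [0,0,0],"hand": 0},{"xyz": [0,0,0.03],"angular": [0,0,0],"hand": 0},{"xyz": [0,0,0.03],"angular": [0,0,0],"hand": 0}])

```text
time: 24.1
ee_pos: [0.5785, 0.0367, 0.1022]
orientation: [-3.139, -0.001, -2.474]
wrist_force: [-3.0, -1.5, 14.0]
opening: 0.004
grasp_force: 6.9
```

>>> drive_tool(steps=[{"xyz": [0,0,0.01],"angular": [0,0,0],"hand": 0},{"xyz": [0,0,0.01],"angular": [0,0,0],"hand": 0},{"xyz": [0,0,0.01],"angular": [0,0,0],"hand": 0}])

```text
time: 24.4
ee_pos: [0.5785, 0.0368, 0.1019]
orientation: [-3.138, -0.0, -2.474]
wrist_force: [-5.0, -1.3, 23.4]
opening: 0.005
grasp_force: 11.7
```

>>> drive_tool(steps=[{"xyz": [0,0,-0.1],"angular": [0,0,0],"hand": 0},{"xyz": [0,0,-0.4],"angular": [0,0,0],"hand": 0},{"xyz": [0,0,-0.8],"angular": [0,0,0],"hand": 0},{"xyz": [0,0,-1],"angular": [0,0,0],"hand": 0},{"xyz": [0,0,-1],"angular": [0,0,0],"hand": 0},{"xyz": [0,0,-1],"angular": [0,0,0],"hand": 0}])

```text
time: 25.0
ee_pos: [0.578, 0.0364, 0.1999]
orientation: [-3.139, -0.001, -2.475]
wrist_force: [-0.2, -0.1, -0.4]
opening: 0.005
grasp_force: 0.0
```

```bash
python3 - <<'E'
from cell import optics
import cv2,numpy as np
a=optics.read_camera("scene")["color"][:,:,::-1]
w=optics.read_camera("wrist")["color"][:,:,::-1]
cv2.imwrite("pics/s6.png",np.hstack([cv2.resize(a[130:290,120:340],(440,320)),cv2.resize(w,(360,320))]))
E
```

```text
(no output)
```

View pics/s6.png

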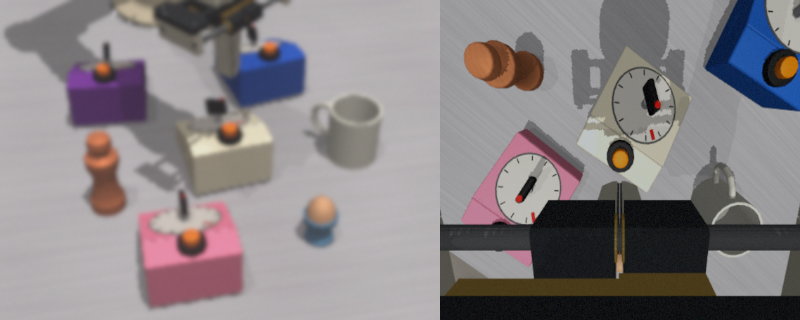

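The mill, mug and egg cup are standing where they were, the button has sprung back (621,157), and the key's dot points at the tick. Handing in.

```bash
python3 -c "
from cell import env
print(env.sign_off())"
```

```text
the job is handed in; nothing more can be done
None
```

The timer's key is wound to its stop, the orange start button was pressed fully down and let go, the case, mill, mug and egg cup stand where they were, and the job is handed in at about 25 s.

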